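Tip square tiles into their compartment of the mosaic carousel

TASK

Turn the carousel by its pins until the compartment with the square samples is under the chute, then press the black paddle down to tip the tray, so that all three square tiles slide down the chute into that compartment, and let the tray come back to level. Leave the other things on the bench where they are.

Things in the scene. Friction and masses are not known exactly. Their poses are not given: they have to be found in the camera images.
- station: Mosaic sorting station, cannot be shifted: plywood board 250 x 450 x 12 mm with a carousel, an aluminium chute and a tipping steel tray. Origin on the bench below the carousel's spindle, z up, +y from the spindle towards chute and tray; the board spans x -125..125, y -150..300 mm. Wooden posts at x +-46 and -88, y 185 mm, 215 mm high, carry the tray's shaft.
- carousel_axis (a point): Point on the spindle at floor level of the compartments, 30 mm above the bench; its frame turns with the carousel, z up. Plywood turntable, radius 140 mm, turns endlessly both ways and stays where left (1 to 2 N at the rim). Four dividers, 4 mm thick, along its +-x and +-y axes make four quarter compartments; dividers and rim wall rise 38 mm above the floor.
- pin (a point): Top of the wooden turning pin on the carousel's +x divider, 125 mm from the spindle, 100 mm above the bench (32 mm above the rim). Four such pins, 12 mm thick, stand on the outer ends of the +x, +y, -x and -y dividers; pushed sideways they turn the carousel.
- square_bin (a point): Middle of the floor, 90 mm from the spindle, of the compartment with square samples (between +x and +y dividers). Each compartment has three terracotta samples, 8 mm thick, stuck to its floor: squares here, discs (+y to -x), triangles (-x to -y), long bars (-y to +x). It is under the chute when below chute_mouth within about 20 mm (12 degrees of turn).
- chute_mouth (a point): Centre of the open bottom of the chute's drop spout, 90 mm from the spindle towards the tray (station x 0, y 90 mm), 106 mm above the bench. The spout is a bare metal box, 72 x 65 mm outside, open above and below, its top 215 mm above the bench; a trough leads into it from the tray.
- tip_tray (a joint): Tray angle: 0 level (start), grows as its rear end rises, stops at 1.1 rad. Beyond about 0.8 rad the tiles slide into the chute within a second. The tray is 60 mm wide and 98 mm long, open at the chute end. Its weight and a weak spring bring it back to level when the paddle is let go.
- tray_shaft (a point): Point on the tray's pivot shaft straight above station x = -110, y = 183 mm, 196 mm above the bench, where the paddle's lever starts. The shaft (10 mm thick) runs level along the station's x axis.
- paddle (a point): Centre of the top of the black paddle, 36 x 44 x 6 mm, on a 100 mm lever at station x -110 mm that reaches from the shaft towards the carousel, rising 30 degrees at rest (paddle 250 mm above the bench). Pushed down (2 to 5 N) it tips the tray: at 1 rad it is about 155 mm above the bench; it swings round the shaft, up to 14 mm outward and back. It clears the carousel.
- tile1: Loose square terracotta tile, 28 x 28 x 8 mm, about 14 g, origin at the centre of its underside; starts flat in the tipping tray
- tile2: Loose square terracotta tile, 28 x 28 x 8 mm, about 14 g, origin at the centre of its underside; starts flat in the tipping tray
- tile3: Loose square terracotta tile, 28 x 28 x 8 mm, about 14 g, origin at the centre of its underside; starts flat in the tipping tray
- glue: Bystander: white glue bottle, 52 mm wide, 150 mm high, origin under its centre
- jar: Bystander: open glass, 72 mm wide, 85 mm high, origin under its centre
- bowl: Bystander: glass bowl, 90 mm wide, 45 mm high, origin under its centre
- tweezers: Bystander: grey tweezers lying flat, 125 mm long along their x axis, origin at mid length
- spatula: Bystander: wooden spatula lying flat, 160 mm long along its x axis
- brush: Bystander: brush lying flat, 170 mm long along its x axis
- clay_dog: Bystander: brown clay dog, 170 mm long along its x axis, 145 mm high, origin under its middle
There are look-alikes about, which are no part of the job. What is shaped like the tile3 but purple or white is not meant.

How it is judged (in metres and radians):
On the way, in this order (a step that is already met when the one before it is completed fails the run):
1. the square-sample compartment is brought under the chute, with all three tiles still in the level tray (horizontal distance between square_bin and chute_mouth below 0.022 m and value of joint tip_tray below 0.2 rad and height (world z) of each of tile1, tile2, tile3 above 0.19 m), for 0.3 s.
2. the tray is tipped by more than 0.75 rad with that compartment still under the chute (horizontal distance between square_bin and chute_mouth below 0.022 m and value of joint tip_tray above 0.75 rad), for 0.1 s.
At the end, for the whole second after the job is handed in: All three tiles lie at rest inside the square-sample compartment (centres between its two dividers and the rim, less than 34 mm above its floor), and the tray is back within 0.12 rad of level (x of each of tile1, tile2, tile3 in the frame of carousel_axis above 0.004 m and y of each of tile1, tile2, tile3 in the frame of carousel_axis above 0.004 m and horizontal distance between each of tile1, tile2, tile3 and carousel_axis below 0.137 m and z of tile1 in the frame of carousel_axis between -0.003 and 0.034 m and linear speed of each of tile1, tile2, tile3 below 0.03 m/s and z of tile2 in the frame of carousel_axis between -0.003 and 0.034 m and z of tile3 in the frame of carousel_axis between -0.003 and 0.034 m and value of joint tip_tray below 0.12 rad); the robot touches nothing.
It fails at once if a bystander is shifted by more than 40 mm or knocked over (distance of any of glue, jar, bowl, tweezers, spatula, brush, clay_dog from where it was at the start of the episode above 0.04 m or angle between any of glue, jar, bowl, clay_dog's own z axis and vertical above 0.5 rad).
It also fails if it takes over 64 s, if anything falls off the work surface, if the arm or the gripper's body presses on something with over 40 N, if the wrist force passes 120 N, or if a joint passes its speed limit or range.

ROBOT

A 6-joint arm with a two-finger parallel gripper is mounted at the origin on the work surface. World frame = base frame: x ahead of the robot, y to its left, z up, the work surface at z = 0. Lengths are in mm, angles in rad, forces in N, time in s.
With the tool pointing down it reaches from about 350 to 975 mm from the base axis. Payload 7.1 kg.
Tool frame: the origin (TCP) lies at the very end of the fingers, on their centre line; the grasp point (between the pads) lies 19 mm behind it; x points along the fingers, y is the direction in which the jaws open and shut, and the axes are right-handed (so a half turn about x gives the same grasp; the last joint's range is limited). The gripper opens to 88 mm and grips with 3 to 60 N. Pads are 20 mm wide; open, the fingers measure 115 mm over their backs; the gripper's body (75 mm by 178 mm) begins 61 mm behind the grasp point.
Start: joints at [-1.274, 0.423, 1.63, -0, 1.089, -0.019], TCP at [194.128, -594.07, 222.675] pointing down, gripper open.
Joint ranges: [-3, 3], [-0.9, 2.11], [0.09, 2.58], [-1.31, 4.45], [0.11, 2.69], [-2.54, 2.54]. Speed limits (rad/s): [2.39, 2.39, 3.01, 3.14, 3.14, 3.14].

INTERFACE

Orientations are given as a rotation vector (axis times angle).
In Python, from workcell import ctrl gives the robot as it stands. The module is installed in compiled form; this text tells all that it offers.
- The arm moves only by the tool carry_out, never from a script. Its argument "commands" is a list of rows, each a list of 6 numbers: the shift along the tool's x, y, z in m, then the turn, a rotation vector about the tool's x, y, z in degrees. In form: [[tx, ty, tz, rx, ry, rz], ...]. A call has 1 to 8 rows; each row shifts and turns the pose as measured when the row begins, along the tool's axes as they then stand; what a row does not reach is not made up. A row lasts 1/8 s, in which the tool goes at most 62.5 mm and 10.7 degrees, less where a joint would pass 70% of its speed; a pose out of reach is approached as far as the arm can. A call with a gripper value outside its range is refused whole. "grip" is the closure, from 0 (fully open) to 1 (shut), set as the call begins (left out, the last holds). The fingers move at their own pace and stop on an object; the grip force is fixed at half the most. Time passes only in rows, so rows that do not move let the fingers close. It gives the time, the measured TCP pose, the force and the opening at its end, in the units of the state.
- ctrl.get_obs(): the state, without advancing time (a new reading comes with each control period).
- ctrl.get_image(name): name is "scene" or "top" or "wrist"; returns a dict with "pixels" (400x640x3 uint8, blue, green, red), "intrinsics" (3x3 intrinsics, pixels), "rvec" (rotation vector, rad) and "tvec" (3), from world to camera coordinates, as OpenCV has them. Camera axes: x right, y down, z forward; pixel columns grow to the right and rows downward; lengths in mm; the calibration is good to about 2 mm. A picture is of the moment at which its call begins. There is no depth.
- ctrl.close_job(): hands the job in, once; it reports no verdict.
The state is a dict: "t": time; "qpos": joint angles; "qvel": joint speeds; "joint_torque": joint torques, N m; "ee_pos": TCP position; "orientation": TCP orientation; "ft_force": force on the tool from outside, world axes, zero at the start; "moment": the same for the moment, N m; "width": finger opening in mm.
Only numpy, scipy, OpenCV 4.12 (cv2) and the standard library are available. Lean on these libraries where they do the work, as an engineer would, in place of code of your own. Each camera call takes 0.05 s, during which the arm holds its last target. There are 200 camera calls.

## Working session

There is one attempt and no reset: what is moved stays moved. The work goes in short steps, Python scripts to look and compute and a tool call to move; the robot and the scene stay as the last step left them, time stands still between calls to the robot, and variables do not carry over. Pictures are saved under pics/ and viewed, about 8 in all and at most 12, crops included, and the job is handed in when it is done.

Besides the shell and the picture viewer there is one more tool, called after "Call:" as a command line: name --pt "numbers of a row" for each row, then --argument value for the rest. carry_out: Moves the arm, as the interface text tells. Its arguments: {"type":"object","properties":{"commands":{"type":"array"},"grip":{"type":"number"}},"required":["commands"]}

```bash
mkdir -p pics; python3 - <<'E'
from workcell import ctrl
import cv2,pickle
print(ctrl.get_obs())
for n in("scene","top"):
    d=ctrl.get_image(n); cv2.imwrite(f"pics/{n}0.png",d["pixels"]); pickle.dump(d,open(f"pics/{n}0.pkl","wb")); print(d["intrinsics"],d["rvec"],d["tvec"])
E
```

```text
{'t': 0.0, 'qpos': array([-1.27399921e+00,  4.23826193e-01,  1.63070911e+00, -1.90605461e-06,
        1.08859909e+00, -1.89964264e-02]), 'qvel': array([ 0.00059163, -0.00060615, -0.00021075,  0.00049105, -0.00081362,
        0.00062921]), 'joint_torque': array([-1.85790873e-05, -5.44628799e+01, -2.73670632e+01,  6.43976592e-02,
        2.27783946e-02, -1.08557856e-04]), 'ee_pos': array([ 193.96627028, -593.54063481,  221.90334049]), 'orientation': array([ 2.05133091,  0.32823963, -2.05177782]), 'ft_force': array([-0.14357951, -0.45716525, -0.1762048 ]), 'moment': array([-0.03515943, -0.03451077,  0.01130629]), 'width': 87.56607332466825}
[[445.82713566   0.         324.38315774]
 [  0.         445.82713566 195.05219574]
 [  0.           0.           1.        ]] [ 0.7798294   2.76678415 -0.78287718] [ 484.87566885 -175.6864334  1346.68482548]
[[479.53065309   0.         315.73286814]
 [  0.         479.53065309 197.22548813]
 [  0.           0.           1.        ]] [ 2.14142844 -2.20079366  0.09609522] [  38.72168268  575.49004297 1507.36615451]
```

View pics/scene0.png

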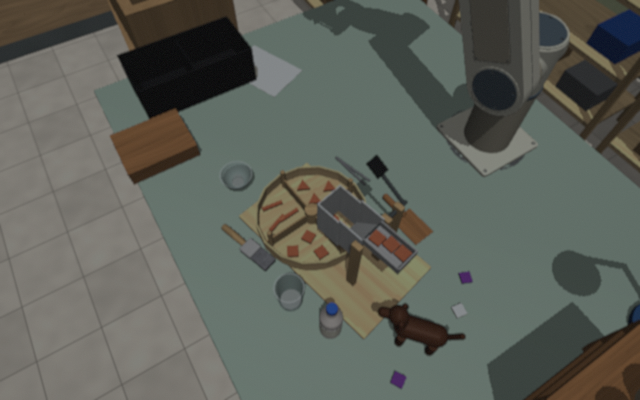

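View pics/top0.png

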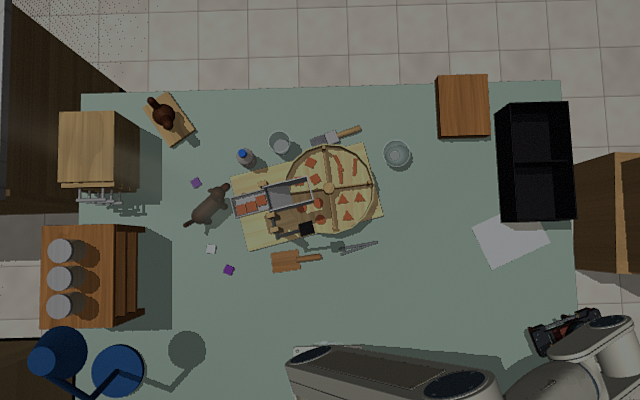

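The top picture shows the carousel with its hub near (328,188), the chute and tray going left to (235,205), and the black paddle near (306,229). Squares look to be at upper left (311,163), bars upper right, triangles lower right and discs lower left. I'll enlarge it with a world grid.

```bash
cat >h.py <<'E'
import cv2,pickle,numpy as np
def proj(P,d): return cv2.projectPoints(np.float64(P).reshape(-1,1,3),d["rvec"],d["tvec"],d["intrinsics"],None)[0].reshape(-1,2)
def back(uv,d,z):
    R=cv2.Rodrigues(d["rvec"])[0];c=-R.T@np.ravel(d["tvec"])
    r=R.T@np.linalg.solve(d["intrinsics"],[uv[0],uv[1],1.]);return c+r*(z-c[2])/r[2]
def crop(d,x,y,w,h,s,name): cv2.imwrite(name,cv2.resize(d["pixels"][y:y+h,x:x+w],None,fx=s,fy=s,interpolation=cv2.INTER_CUBIC))
E
python3 - <<'E'
from h import *
d=pickle.load(open("pics/top0.pkl","rb"))
crop(d,222,120,170,145,4.6,"pics/c1.png")
for n,p,z in [("hub",(328,188),68),("paddle",(306,229),250),("trayend",(235,205),200)]: print(n,back(p,d,z))
E
```

```text
hub [600.32185914 -16.19942314  68.        ]
paddle [469.53701344  50.94510969 250.        ]
trayend [544.32173455 251.81685613 200.        ]
```

View pics/c1.png

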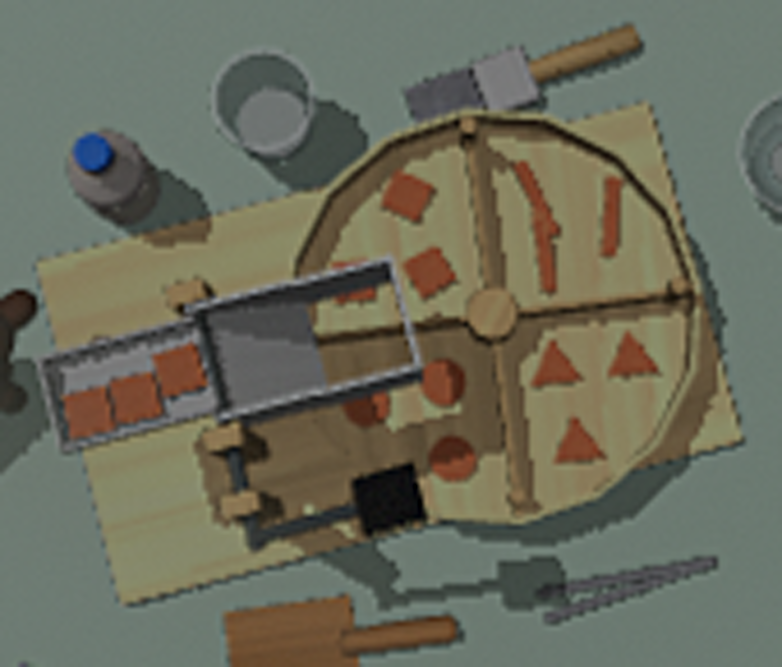

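Crop: board corners at (38,263), (122,605), (743,440), (648,104); pin tops at (468,125), (680,290), (520,500); three terracotta tiles in the tray; squares in the upper left quarter. The squares need about 45° anticlockwise, so I'll fit the pose.

```bash
python3 - <<'E'
from h import *
from scipy.optimize import least_squares
d=pickle.load(open("pics/top0.pkl","rb"))
px=np.array([(38,263),(122,605),(743,440),(648,104),(468,125),(680,290),(520,500),(390,497)])/4.6+[222-.4,120-.4]
def model(p):
    x,y,a,c=p
    L=[(125,300,12),(-125,300,12),(-125,-150,12),(125,-150,12)]
    L+=[(125*np.cos(c+t),125*np.sin(c+t),100) for t in (0,-np.pi/2,np.pi)]+[(-110,183-87,250)]
    L=np.array(L,float);R=np.array([[np.cos(a),-np.sin(a)],[np.sin(a),np.cos(a)]])
    L[:,:2]=L[:,:2]@R.T+[x,y];return L
r=least_squares(lambda p:(proj(model(p),d)-px).ravel(),[590,-16,-.2,0.1])
print(r.x,np.degrees(r.x[2:]));print(r.fun.reshape(-1,2).round(1));print(model(r.x)[4:].round())
x,y,a,c=r.x
for n,q in [("-y pin",c-np.pi/2),("target -y pin",-np.pi/4)]: print(n,x+125*np.cos(a+q),y+125*np.sin(a+q))
from workcell import ctrl
o=ctrl.get_obs();print(cv2.Rodrigues(o["orientation"])[0].round(3))
E
```

```text
[ 5.99628917e+02 -1.84979165e+01  2.30228176e-01 -1.31522198e-01] [13.19110282 -7.53566685]
[[-0.7 -0.2]
 [-0.3  0.3]
 [ 0.3  0.4]
 [ 0.5 -0.5]
 [ 0.4  0.2]
 [ 0.1 -0.7]
 [-0.4 -0.6]
 [ 0.   0.9]]
[[ 724.   -6.  100.]
 [ 612. -143.  100.]
 [ 475.  -31.  100.]
 [ 471.   50.  250.]]
-y pin 611.9471391912605 -142.88948131450172
target -y pin 705.8552739365025 -84.38388706340935
[[-0.     0.311 -0.951]
 [ 0.001 -0.951 -0.311]
 [-1.    -0.001 -0.   ]]
```

Call:
carry_out --pt "0 -0.03 -0.05 0 0 0" --pt "0 -0.03 -0.05 0 0 0" --pt "0 -0.03 -0.05 0 0 0" --pt "0 -0.03 -0.05 0 0 0" --pt "0 -0.03 -0.05 0 0 0" --pt "0 -0.03 -0.05 0 0 0" --pt "0 -0.03 -0.05 0 0 0" --pt "0 -0.03 -0.05 0 0 0" --grip 1

```text
t: 1.1
ee_pos: [506.0, -233.8, 220.1]
orientation: [2.055, 0.322, -2.058]
ft_force: [0.9, -0.3, -0.7]
width: 11.1
```

Call:
carry_out --pt "0 -0.03 -0.045 0 0 0" --pt "0 -0.03 -0.045 0 0 0" --pt "0.04 0 -0.004 0 0 0" --pt "0.04 0 0 0 0 0" --pt "0 0 0 0 0 0"

```text
t: 1.72
ee_pos: [582.0, -140.0, 137.8]
orientation: [2.052, 0.329, -2.053]
ft_force: [-0.3, -0.5, 0.3]
width: 0.6
```

```bash
python3 - <<'E'
from h import *
from workcell import ctrl
o=ctrl.get_obs();print(o["ee_pos"],o["ft_force"]);print(cv2.Rodrigues(o["orientation"])[0].round(3))
d=ctrl.get_image("wrist");cv2.imwrite("pics/w1.png",d["pixels"])
p=d;print(proj([[612,-143,100]],d))
E
```

```text
[ 582.01010389 -140.02062609  137.77586809] [-0.31712974 -0.46077519  0.28246092]
[[-0.001  0.31  -0.951]
 [ 0.003 -0.951 -0.31 ]
 [-1.    -0.003  0.   ]]
[[338.83120291 183.60201267]]
```

View pics/w1.png

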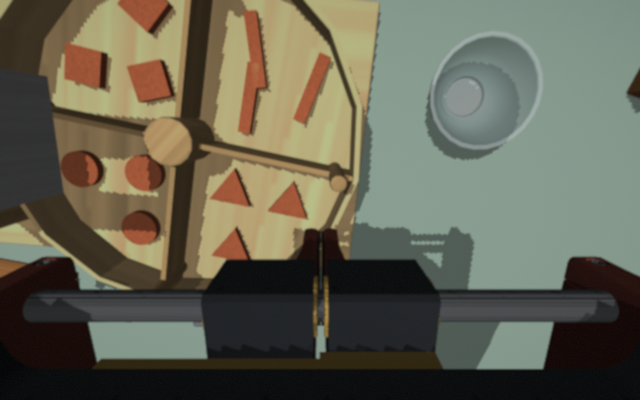

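The wrist view agrees with the fit: the pin is at (339,183), and the closed fingers at (321,240) are beside it. Next I'll descend behind the pin and square the fingers to the push direction.

Call:
carry_out --pt "0.029 0.003 -0.002 6 0 0" --pt "0.029 0.003 -0.002 6 0 0" --pt "0 0 0 0 0 0"

```text
t: 2.15
ee_pos: [592.6, -147.3, 86.5]
orientation: [2.181, 0.106, -2.16]
ft_force: [-1.3, 0.6, 0.5]
width: 0.2
```

Call:
carry_out --pt "0.005 -0.001 -0.004 0 0 0" --pt "0 0.0005 -0.009 -4 0 0" --pt "0 0.0005 -0.009 -4 0 0" --pt "0 0.0005 -0.009 -4 0 0" --pt "0 0.0005 -0.009 -4 0 0" --pt "0 0 0 0 0 0"

```text
t: 2.9
ee_pos: [636.8, -141.6, 91.7]
orientation: [2.02, 0.394, -1.984]
ft_force: [0.6, 0.8, 2.0]
width: 0.7
```

```bash
cat >st.py <<'E'
from h import *
from workcell import ctrl
o=ctrl.get_obs();p=o["ee_pos"][:2]-[599.6,-18.5];R=cv2.Rodrigues(o["orientation"])[0]
print(o["t"],o["ee_pos"].round(1),o["ft_force"].round(1),"rad",np.hypot(*p).round(1),"ang",np.degrees(np.arctan2(p[1],p[0])).round(1),"normal",np.degrees(np.arctan2(-R[1,2],-R[0,2])).round(1),"toolx",R[:,0].round(3))
E
python3 st.py
```

```text
2.9 [ 636.8 -141.6   91.7] [0.6 0.8 2. ] rad 128.6 ang -73.2 normal 22.6 toolx [ 0.019 -0.003 -1.   ]
```

Call:
carry_out --pt "0.01 0 0 0 1 0" --pt "0 0 0 0 0 0"

```text
t: 3.15
ee_pos: [637.0, -141.8, 82.4]
orientation: [2.041, 0.396, -1.965]
ft_force: [0.1, -0.2, -0.4]
width: 0.1
```

```bash
python3 st.py; python3 - <<'E'
from h import *
from workcell import ctrl
d=ctrl.get_image("wrist");cv2.imwrite("pics/w2.png",d["pixels"])
E
```

```text
3.15 [ 637.  -141.8   82.4] [ 0.1 -0.2 -0.4] rad 128.8 ang -73.1 normal 22.6 toolx [ 0.037  0.004 -0.999]
```

View pics/w2.png

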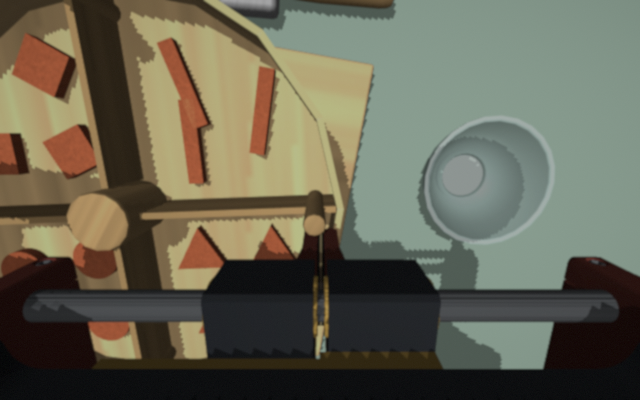

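The pin (314,215) rests against the fingers and the carousel has turned. I'll continue along the arc and correct the small tilt.

Call:
carry_out --pt "0.001 0.0 -0.009 -4 -1 0" --pt "0.001 0.0 -0.009 -4 -1 0" --pt "0.001 0.0 -0.009 -4 0 0" --pt "0.001 0.0 -0.009 -4 0 0" --pt "0.001 0.0 -0.009 -4 0 0" --pt "0.001 0.0 -0.009 -4 0 0" --pt "0 0 0 0 0 0"

```text
t: 4.08
ee_pos: [682.3, -114.3, 77.8]
orientation: [1.73, 0.741, -1.733]
ft_force: [0.2, -0.0, 0.7]
width: 0.3
```

```bash
python3 st.py
```

```text
4.075 [ 682.3 -114.3   77.8] [ 0.2 -0.   0.7] rad 126.5 ang -49.2 normal 47.1 toolx [ 0.004 -0.014 -1.   ]
```

Call:
carry_out --pt "0 0.0 -0.008 -4 0 0" --pt "0 0.0 -0.008 -4 0 0" --pt "0 0 -0.003 0 0 0" --pt "0 0 0 0 0 0"

```text
t: 4.58
ee_pos: [693.5, -101.4, 77.7]
orientation: [1.637, 0.837, -1.645]
ft_force: [-0.1, -0.2, 0.0]
width: 0.5
```

```bash
python3 st.py; cat >car.py <<'E'
# carousel angle from pin pixels seen in the top view: draws expected pins at target
from h import *
from workcell import ctrl
import sys
d=ctrl.get_image("top");pickle.dump(d,open("pics/t.pkl","wb"))
crop(d,222,120,170,145,4.6,sys.argv[1])
for t in (45,135,225,315):
    q=np.radians(t)+.2302;print(t,((proj([[599.6+125*np.cos(q),-18.5+125*np.sin(q),100]],d)[0]-[221.6,119.6])*4.6).round())
E
python3 car.py pics/c2.png
```

```text
4.575 [ 693.5 -101.4   77.7] [-0.1 -0.2  0. ] rad 125.3 ang -41.4 normal 54.8 toolx [ 0.003 -0.015 -1.   ]
45 [332. 216.]
135 [399. 473.]
225 [658. 405.]
315 [588. 150.]
```

View pics/c2.png

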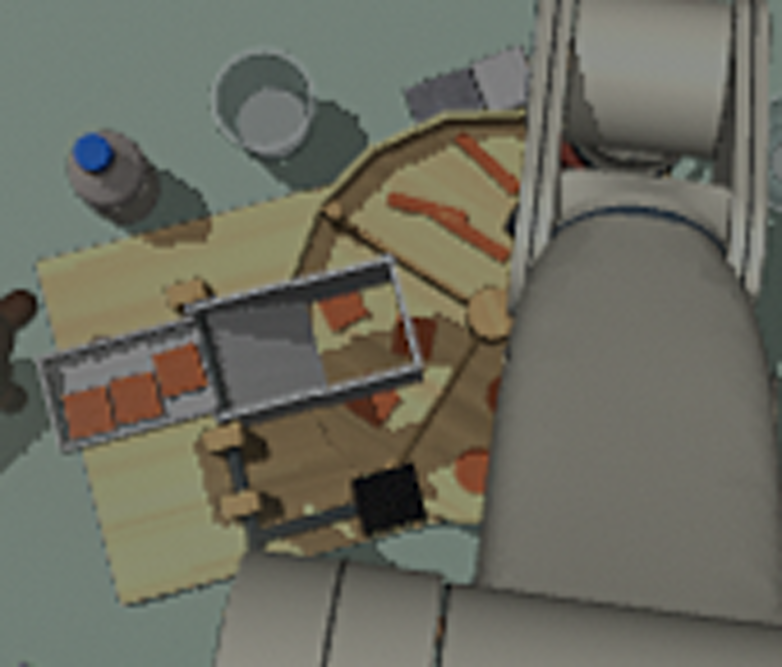

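The carousel is within about 1.5° of target: the +x pin is at (334,211), where (332,216) was expected. The tiles are still in the tray. I'll back off and rise.

Call:
carry_out --pt "0 0 0.01 0 0 0" --pt "0 0 0.012 0 0 0" --pt "-0.055 0 0 0 0 0" --pt "-0.058 0 0 0 0 0" --pt "-0.058 0 0 0 0 0" --pt "-0.055 0 0 0 0 0" --pt "0 0 0 0 0 0"

```text
t: 5.5
ee_pos: [675.4, -121.8, 309.3]
orientation: [1.639, 0.835, -1.654]
ft_force: [-0.7, 0.0, -0.5]
width: 0.7
```

```bash
python3 st.py; python3 - <<'E'
from h import *
from workcell import ctrl
o=ctrl.get_obs();R=cv2.Rodrigues(o["orientation"])[0]
D=np.array([471.5,46,300])-o["ee_pos"]
n=5;ang=np.radians(103.2)-np.arctan2(-R[1,2],-R[0,2]);print("turn",np.degrees(ang))
for i in range(n):
    Ri=cv2.Rodrigues(np.array([0,0,ang*i/n]))[0]@R
    print((Ri.T@(D/n)).round(4))
E
```

```text
5.5 [ 675.4 -121.8  309.3] [-0.7  0.  -0.5] rad 128.1 ang -53.7 normal 54.4 toolx [-0.001 -0.015 -1.   ]
turn 48.77369973775627
[  1.4038 -52.7036  -3.6024]
[  1.3012 -51.3345 -12.4774]
[  1.2146 -48.4815 -20.9924]
[  1.1464 -44.227  -28.901 ]
[  1.0988 -38.6941 -35.9746]
```

Call:
carry_out --pt "0 -0.053 -0.004 -10 0 0" --pt "0 -0.051 -0.012 -10 0 0" --pt "0 -0.048 -0.021 -10 0 0" --pt "0 -0.044 -0.029 -10 0 0" --pt "0 -0.039 -0.036 -9 0 0" --pt "0 0 0 0 0 0"

```text
t: 6.25
ee_pos: [457.2, 42.6, 300.0]
orientation: [1.003, 1.319, -1.033]
ft_force: [0.3, -0.5, 0.2]
width: 0.3
```

```bash
python3 st.py; python3 - <<'E'
from h import *
from workcell import ctrl
o=ctrl.get_obs();R=cv2.Rodrigues(o["orientation"])[0]
print("tool delta",(R.T@(np.array([471.5,46,275])-o["ee_pos"])).round(1))
d=ctrl.get_image("wrist");cv2.imwrite("pics/w3.png",d["pixels"])
E
```

```text
6.25 [457.2  42.6 300. ] [ 0.3 -0.5  0.2] rad 154.9 ang 156.8 normal 104.7 toolx [-0.01  -0.015 -1.   ]
tool delta [24.8 15.   0. ]
```

View pics/w3.png

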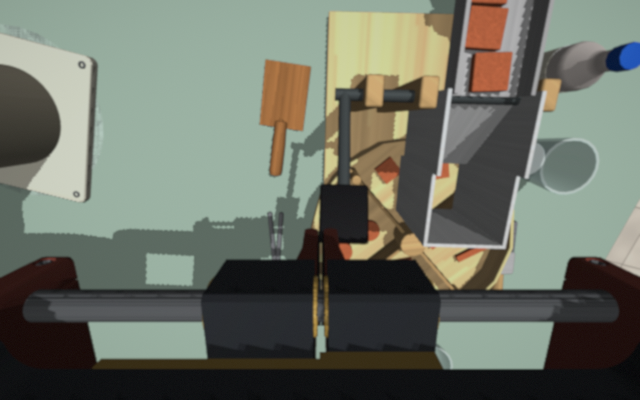

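The paddle at (345,213) is about 15 mm to tool +y of the fingers, as computed. I'll centre on it and press.

Call:
carry_out --pt "0 0.015 0 0 0 0" --pt "0.02 0 0 0 0 0" --pt "0.02 0 0 0 0 0" --pt "0.015 0 0 0 0 0" --pt "0.015 0 0 0 0 0" --pt "0.015 0 0 0 0 0" --pt "0.015 0 0 0 0 0"

```text
t: 7.18
ee_pos: [483.0, 40.7, 196.2]
orientation: [1.014, 1.307, -1.038]
ft_force: [0.2, 0.3, 3.9]
width: 0.5
```

```bash
python3 st.py
```

```text
7.175 [483.   40.7 196.2] [0.2 0.3 3.9] rad 130.8 ang 153.1 normal 104.0 toolx [-0.003 -0.016 -1.   ]
```

Call:
carry_out --pt "0.013 -0.003 -0.003 0 0 0" --pt "0.013 -0.003 -0.003 0 0 0" --pt "0.01 -0.002 -0.003 0 0 0" --pt "0 0 0 0 0 0" --pt "0 0 0 0 0 0" --pt "0 0 0 0 0 0"

```text
t: 7.92
ee_pos: [473.1, 47.8, 157.5]
orientation: [1.015, 1.306, -1.037]
ft_force: [0.4, -2.3, 0.9]
width: 0.1
```

```bash
python3 st.py;python3 - <<'E'
from h import *
from workcell import ctrl
d=ctrl.get_image("scene");crop(d,220,140,240,200,3,"pics/s2.png")
E
```

```text
7.925 [473.1  47.8 157.5] [ 0.4 -2.3  0.9] rad 142.8 ang 152.4 normal 104.0 toolx [-0.001 -0.016 -1.   ]
```

View pics/s2.png

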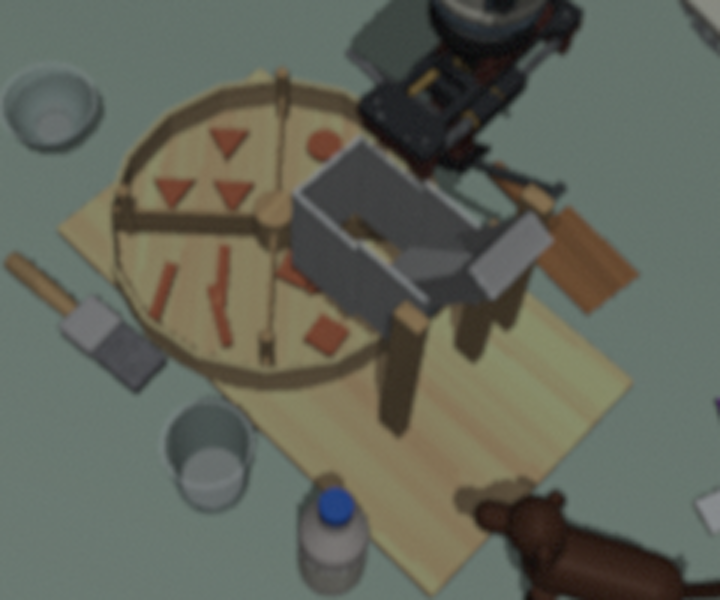

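The tray is tipped well up at (510,255). I'll hold for another second and then let it back up slowly.

Call:
carry_out --pt "0 0 0 0 0 0" --pt "0 0 0 0 0 0" --pt "0 0 0 0 0 0" --pt "0 0 0 0 0 0" --pt "0 0 0 0 0 0" --pt "0 0 0 0 0 0" --pt "0 0 0 0 0 0" --pt "0 0 0 0 0 0"

```text
t: 8.98
ee_pos: [473.2, 47.5, 158.0]
orientation: [1.015, 1.305, -1.037]
ft_force: [1.5, -0.9, 1.2]
width: 0.6
```

Call:
carry_out --pt "-0.015 0 0 0 0 0" --pt "-0.015 0 0 0 0 0" --pt "-0.015 0 0 0 0 0" --pt "-0.015 0 0 0 0 0" --pt "-0.015 0 0 0 0 0" --pt "-0.015 0 0 0 0 0" --pt "-0.03 0 0 0 0 0" --pt "-0.04 0 0 0 0 0"

```text
t: 9.98
ee_pos: [470.0, 51.9, 327.3]
orientation: [1.017, 1.311, -1.038]
ft_force: [-0.3, -0.6, -0.2]
width: 0.5
```

Call:
carry_out --pt "-0.03 -0.05 0 0 0 0" --pt "0 -0.05 0.03 0 0 0" --pt "0 0 0.06 0 0 0" --pt "0 0 0.06 0 0 0" --pt "0 0 0.06 0 0 0" --pt "0 0 0.06 0 0 0" --pt "0 0 0 0 0 0" --pt "0 0 0 0 0 0"

```text
t: 10.98
ee_pos: [436.8, -237.8, 374.0]
orientation: [1.023, 1.302, -1.023]
ft_force: [-0.3, 0.1, -0.3]
width: 0.6
```

```bash
python3 st.py;python3 car.py pics/c3.png; python3 - <<'E'
from h import *
from workcell import ctrl
d=ctrl.get_image("scene");crop(d,220,140,240,200,3,"pics/s3.png")
a=cv2.imread("pics/s3.png");b=cv2.imread("pics/c3.png");b=cv2.resize(b,None,fx=600/b.shape[0],fy=600/b.shape[0])
cv2.imwrite("pics/both.png",cv2.resize(np.hstack([b[:, :480],a[:,:420]]),(800,533)))
E
```

```text
10.975 [ 436.8 -237.8  374. ] [-0.3  0.1 -0.3] rad 273.2 ang -126.6 normal 104.2 toolx [ 0.011 -0.009 -1.   ]
45 [332. 216.]
135 [399. 473.]
225 [658. 405.]
315 [588. 150.]
```

View pics/c3.png

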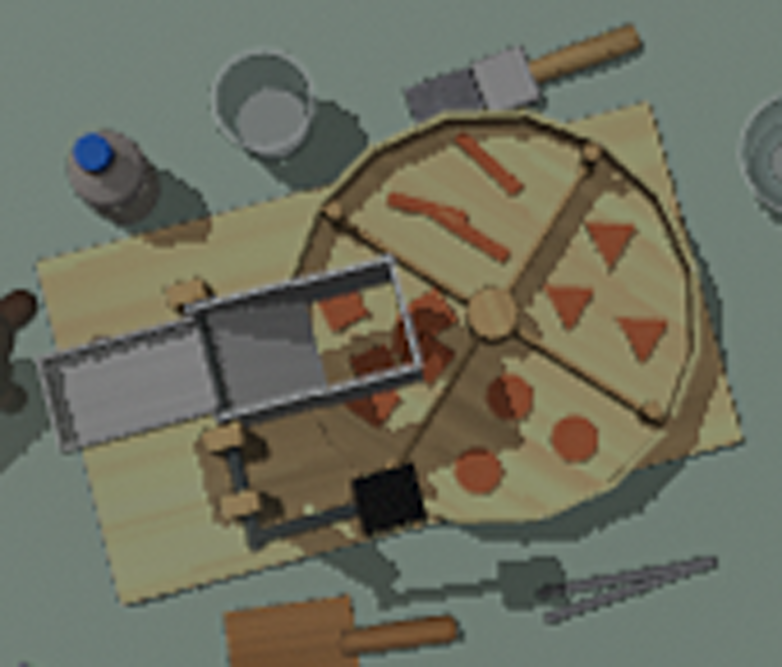

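View pics/s3.png

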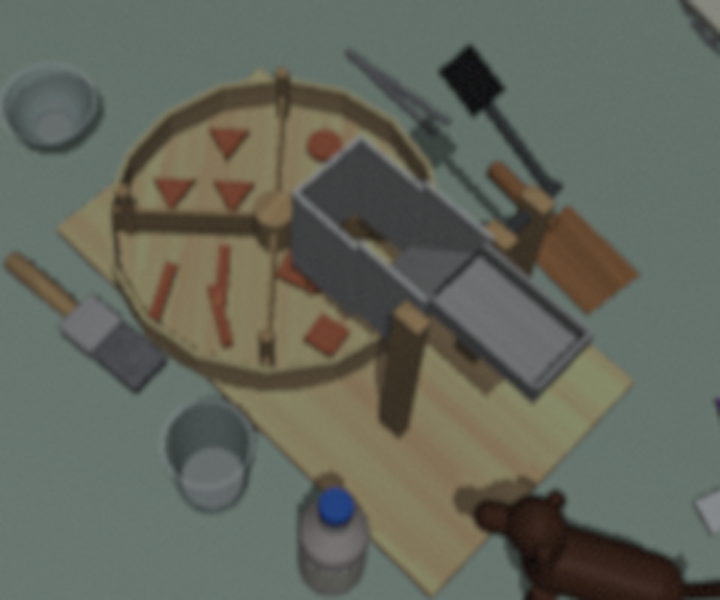

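The tray is level and empty. The tiles show in the square compartment near (430,310), (370,365) and (435,360) in the top crop, with the bystanders unmoved. I'll take one enlarged check.

```bash
python3 - <<'E'
from h import *
d=pickle.load(open("pics/t.pkl","rb"))
d["pixels"]=cv2.convertScaleAbs(d["pixels"],alpha=1.8)
crop(d,285,160,55,50,12,"pics/z.png")
from workcell import ctrl
e=ctrl.get_image("top")["pixels"];f=cv2.convertScaleAbs(e,alpha=1.8)
print("motion",cv2.absdiff(f,d["pixels"])[160:210,285:340].max())
E
```

```text
motion 15
```

View pics/z.png

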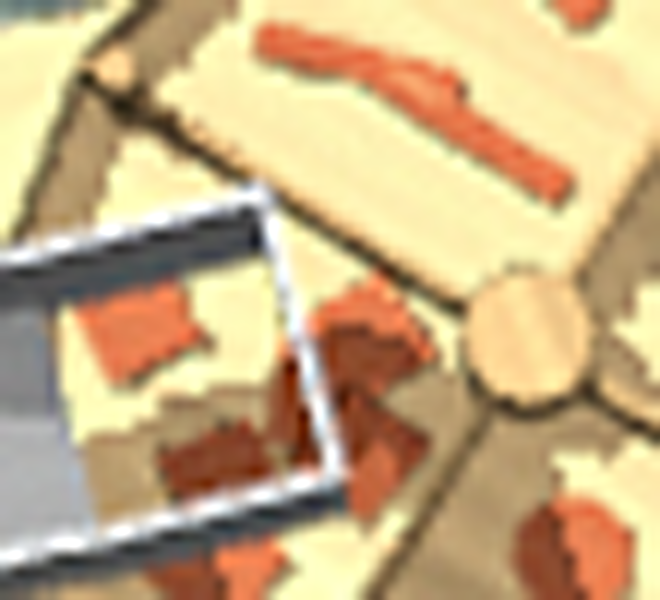

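All three loose tiles are visible between the two dividers: one over the inner sample at about (370,330), and the others at (215,460) and (385,450). Nothing is moving, so I'm handing in.

```bash
python3 -c "
from workcell import ctrl
print(ctrl.close_job())"
```

```text
the job is handed in; nothing more can be done
None
```

The job is handed in after about 11 s of robot time; the hand-in gives no verdict.

- **Carousel:** I turned it about 52° by its -y pin, which put the square compartment under the chute to within about 1.5°. All three tiles were still in the level tray at that point.
- **Tray:** I pressed the paddle down to about 158 mm above the bench, which I estimate at 0.95 rad. I held it for about 1.5 s and then let it back up slowly.
- **Last pictures:** The tray is empty and looks level. The three tiles appear to lie between the two dividers of the square compartment, and two top views a moment apart showed no motion. The bystanders in view look unmoved, and the arm is well clear.

No check failed. I judged the tray angle from heights and pictures, since the joint has no reading. The spout rim and shadow partly hide the tiles, so their resting heights were not measured.

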